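Right the fallen release-agent flask and stopper it

TASK

The blue release-agent flask has toppled on the casting table. Stand it upright in the middle of the round green mat, setting it down rather than dropping it, and let go of it; then push the orange tapered stopper from its white holder fully home in the flask's open mouth, until the flange sits on the rim. Leave the yellow jar and the steel cup where they are, and leave the stoppered flask standing on the mat.

Things in the scene. Friction and masses are not known exactly. Their poses are not given: they have to be found in the camera images.
- flask: Blue rigid flask, about 0.3 kg, 145 mm tall: square body 66 x 66 mm, 85 mm high, edges rounded 5 mm; conical shoulder to 100 mm; round neck of 42 mm outer diameter from 100 to 145 mm. Origin: centre of its foot's underside; +z runs along its axis to the mouth. At the start it lies on a flat side, axis level 33 mm above the table, mouth away from the robot within 35 degrees of straight ahead.
- flask_mouth (a point): Centre of the flask's mouth, level with the rim, 145 mm from the foot along the flask's z; same axes as the flask. The bore below it is open and straight, 31 mm across and 45 mm deep, with a black floor.
- mat: Round green mat, 150 mm in diameter and 4 mm thick, fixed to the table. Origin: centre of its underside, on the table; z up. It lies to the left or the right of the flask.
- holder: White upright ring, fixed to the table, 62 mm outer diameter, 45 mm high, bore 33 mm, in which the stopper stands. Origin: centre of its underside, on the table; z up. It lies on the other side of the flask from the mat.
- stopper: Orange rigid round stopper, about 60 g, 85 mm long. Along z from its origin: plug tapering from 18 mm diameter at the tip to 27 mm at z = 32 mm; flange 42 mm in diameter to 40 mm; grip 28 mm in diameter to 85 mm. Origin: centre of the tip's underside. At the start it stands loose and upright in the holder, flange on the ring, origin 13 mm above the table.
- stopper_seat (a point): Centre of the underside of the stopper's flange, 32 mm above its tip along the stopper's z; when seated it coincides with the flask's mouth point. Same axes as the stopper.
- jar: Yellow closed jar with black lid and paper label, 72 mm diameter, 110 mm high, loose, standing beyond the task's things on the left. Origin: centre of its underside. To be left alone.
- cup: Open steel cup, 80 mm across the rim, 95 mm high, loose, standing beyond the task's things on the right. Origin: centre of its underside. To be left alone.
There are look-alikes about, which are no part of the job. Of the things like the mat, leave any that is pink; of the rest the larger one is meant. Of the things shaped like the flask, the blue one is meant.

How it is judged:
By the outcome, as a careful person would: the job done as asked, in the order asked, and still so for the second after the job is handed in, with the robot touching nothing.
It also fails if it takes over 72 s, if anything falls off the work surface, if the arm or the gripper's body presses on something with over 40 N, if the wrist force passes 120 N, or if a joint passes its speed limit or range.

ROBOT

A 6-joint arm with a two-finger parallel gripper is mounted at the origin on the work surface. World frame = base frame: x ahead of the robot, y to its left, z up, the work surface at z = 0. Lengths are in mm, angles in degrees, forces in N, time in s.
With the tool pointing down it reaches from about 300 to 850 mm from the base axis. Payload 4.2 kg.
Tool frame: the origin (TCP) lies on the centre line of the jaws, within the pads' length; the fingertips stand 14 mm ahead of it and the grasp point (between the pads) lies 5 mm behind it; z points along the fingers, y is the line along which they close (so a half turn about z gives the same grasp; the last joint's range is limited). The gripper opens to 91 mm and grips with 3 to 60 N. Pads are 32 mm wide; open, the fingers measure 118 mm over their backs; the gripper's body (76 mm by 178 mm) begins 60 mm behind the grasp point.
Start: joints at [-72.078, 18.312, 89.639, -0, 72.044, -1.146], TCP at [187.851, -543.467, 202.476] pointing down, gripper open.
Joint ranges: [-177.97, 177.97], [-48.28, 115.42], [12.27, 149.76], [-77.06, 257.06], [2.81, 150.46], [-146.56, 146.56]. Speed limits (degrees/s): [147.25, 147.25, 180, 180, 180, 180].

INTERFACE

Orientations are given as [roll, pitch, yaw] about the fixed x, y, z axes, in that order (R = Rz(yaw) Ry(pitch) Rx(roll)).
In Python, from workcell import * gives the robot as it stands. The module is installed in compiled form; this text tells all that it offers.
- The arm moves only by the shell command python3 -m crank 'ROWS' [FORCE]. ROWS is JSON, a list of rows, each an object of numbers: "grip": the finger opening in m, from 0 to 0.0912; "x", "y", "z": the shift along the tool's x, y, z in m; "yaw": the turn about the tool's z in rad. In form: [{"grip": .., "x": .., "y": .., "z": .., "yaw": ..}, ...]. A call has exactly 5 rows; each row is the pose to reach, as a shift and turn from the pose commanded when the call began, along the tool's axes at that moment; what a row does not reach only later rows make up. A row lasts 1/12 s, in which the tool goes at most 41.7 mm and 7.16 degrees, less where a joint would pass 70% of its speed; a pose out of reach is approached as far as the arm can. A call with a gripper value outside its range is refused whole. The fingers move at their own pace and stop on an object; FORCE is the grip in N (left out, the last holds). Time passes only in rows, so rows that repeat a pose let the fingers close, or fill a call up. It gives the time, the measured TCP pose, the force, the opening and the grip force at its end, in the units of the state.
- state(): the state, without advancing time (a new reading comes with each control period).
- grab_frame(name): name is "scene" or "top" or "wrist"; returns the picture (400x640x3 uint8, red, green, blue); there is no depth.
- camera_model(name): a dict with "intrinsics" (3x3 intrinsics, pixels), "R" (3x3) and "t" (3): a world point X has camera coordinates R X + t. Camera axes: x right, y down, z forward; pixel columns grow to the right and rows downward; lengths in mm; the calibration is good to about 2 mm. A picture is of the moment at which its call begins: read the wrist's pose just before it. camera_model takes no time and is no camera call; for the wrist camera it gives the pose at the moment of the call.
- job_done(): hands the job in; it is judged then, once.
The state is a dict: "time_s": time; "qpos": joint angles; "qvel": joint speeds; "effort": joint torques, N m; "ee_pos": TCP position; "ee_rot": TCP orientation; "force": force on the tool from outside, world axes, zero at the start; "torque": the same for the moment, N m; "gripper_width": finger opening in mm; "gripper_force": force on a finger pad.
Only numpy, scipy, OpenCV 4.12 (cv2) and the standard library are available. Lean on these libraries where they do the work, as an engineer would, in place of code of your own. Each camera call takes 0.05 s, during which the arm holds its last target. There are 200 camera calls.

## Working session

There is one attempt and no reset: what is moved stays moved. The work goes in short steps, Python scripts to look and compute and a shell command to move; the robot and the scene stay as the last step left them, time stands still between calls to the robot, and variables do not carry over. Pictures are saved under pics/ and viewed, at most 10 in all, crops included, and the job is handed in when it is done.

```bash
mkdir -p pics
python3 - <<'E'
from workcell import *
import cv2,numpy as np
s=state();print({k:np.round(v,3).tolist() for k,v in s.items()})
for n in("scene","top"):
    im=grab_frame(n);cv2.imwrite(f"pics/{n}0.png",im[:,:,::-1])
    m=camera_model(n);print(n,np.round(m["intrinsics"],1).tolist(),np.round(m["R"],4).tolist(),np.round(m["t"],1).tolist())
E
```

```text
{'time_s': 0.0, 'qpos': [-72.077, 18.349, 89.706, -0.001, 72.042, -1.145], 'qvel': [0.111, -0.009, 0.092, 0.013, -0.023, -0.132], 'effort': [0.001, -41.247, -23.197, 0.073, 0.046, -0.0], 'ee_pos': [187.693, -542.953, 201.643], 'ee_rot': [-179.902, -0.001, 19.069], 'force': [-0.403, -0.604, -0.679], 'torque': [0.028, -0.023, -0.038], 'gripper_force': 0.0, 'gripper_width': 91.21}
scene [[499.7, 0.0, 320.3], [0.0, 499.7, 204.4], [0.0, 0.0, 1.0]] [[-0.5903, 0.8071, 0.0148], [0.6636, 0.4956, -0.5604], [-0.4596, -0.321, -0.8281]] [399.1, -275.5, 1685.3]
top [[368.0, 0.0, 322.8], [0.0, 368.0, 203.4], [0.0, 0.0, 1.0]] [[-0.0525, -0.9986, -0.0013], [-0.9762, 0.0516, -0.2106], [0.2104, -0.0098, -0.9776]] [-79.3, 551.3, 907.6]
```

View pics/top0.png

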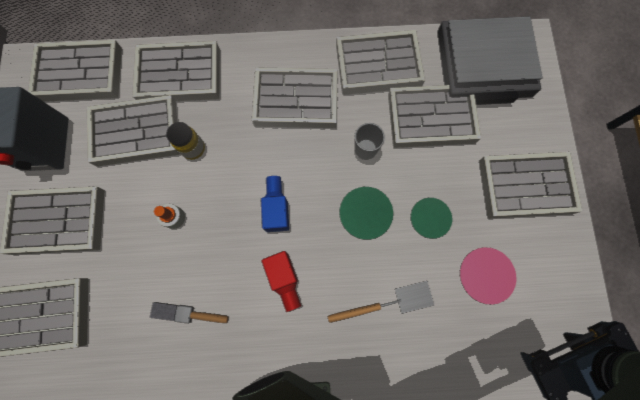

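View pics/scene0.png

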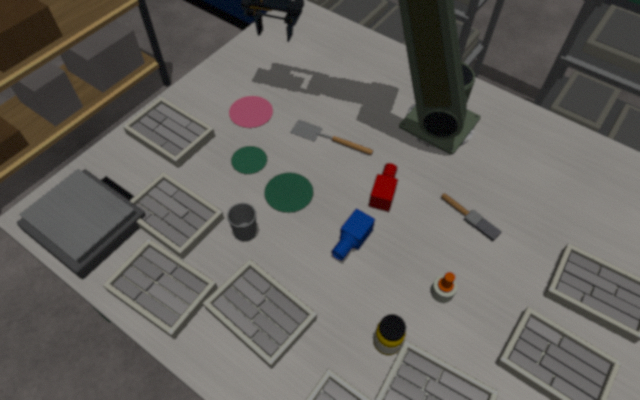

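The top view shows the blue flask lying at about (274,205) with its mouth towards (273,180). The large green mat is at (366,213), with a smaller green decoy at (431,218) and a pink one at (488,276). The orange stopper in its holder is at (167,214), the jar at (187,140), the cup at (369,142) and the red look-alike flask at (281,280). The scene view agrees. Next I'll fit silhouettes in both views.

```bash
cat > fit.py <<'E'
from workcell import *
import cv2,numpy as np
from scipy.optimize import minimize
def ring(r,z,n=40):
    a=np.linspace(0,2*np.pi,n);return np.c_[r*np.cos(a),r*np.sin(a),0*a+z]
def sq(h,z): 
    c=h-5;return np.vstack([ring(5,z,12)+[sx*c,sy*c,0] for sx in(-1,1) for sy in(-1,1)])
FLASK=[np.vstack([sq(33,0),sq(33,85)]),np.vstack([sq(33,85),ring(21,100)]),np.vstack([ring(21,100),ring(21,145)])]
STOP=[np.vstack([ring(21,32),ring(21,40)]),np.vstack([ring(14,40),ring(14,85)])]
MAT=[ring(75,4)]
def lying(p): # foot centre x,y, yaw of axis; lies at z=33
    c,s=np.cos(p[2]),np.sin(p[2]);R=np.array([[0,-s,c],[0,c,s],[-1,0,0]]) # columns: flask x->down, y, z->ahead
    return [q@R.T+[p[0],p[1],33] for q in FLASK]
def proj(P,m):
    q=P@m["R"].T+m["t"];q=q@m["intrinsics"].T;return q[:,:2]/q[:,2:]
def render(parts,m,S=4):
    im=np.zeros((400*S,640*S),np.uint8)
    for P in parts:
        h=cv2.convexHull(((proj(P,m)+.5)*S).astype(np.float32)).round().astype(np.int32)
        cv2.fillConvexPoly(im,h,255)
    return cv2.resize(im,(640,400),interpolation=cv2.INTER_AREA)/255.
def mask(im,h0,h1,smin=110,vmin=30,near=None):
    m=cv2.inRange(cv2.cvtColor(im,cv2.COLOR_RGB2HSV),(h0,smin,vmin),(h1,255,255))
    n,l,st,ce=cv2.connectedComponentsWithStats(m)
    ok=[i for i in range(1,n) if st[i,4]>25]
    if not ok:return np.zeros(m.shape)
    i=max(ok,key=lambda i:st[i,4]) if near is None else min(ok,key=lambda i:np.hypot(*(ce[i]-near)))
    return (l==i)*1.
def fit(f,p0,views,step):
    def cost(p):
        r=0
        for M,m in views:
            a=render(f(p),m);r+=1-np.minimum(a,M).sum()/np.maximum(a,M).sum()
        return r/len(views)
    p0=np.array(p0,float);sim=np.vstack([p0]+[p0+np.eye(len(p0))[i]*step[i] for i in range(len(p0))])
    o=minimize(cost,p0,method="Nelder-Mead",options=dict(initial_simplex=sim,xatol=.05,fatol=1e-5,maxiter=200));return o.x,o.fun
def ray(uv,m,z):
    d=m["R"].T@np.linalg.solve(m["intrinsics"],[*uv,1]);o=-m["R"].T@m["t"];return (o+d*(z-o[2])/d[2])[:2]
E
python3 - <<'E'
from fit import *
mt=camera_model("top");ms=camera_model("scene")
it=cv2.imread("pics/top0.png")[:,:,::-1];isc=cv2.imread("pics/scene0.png")[:,:,::-1]
def go(name,f,h0,h1,z,nt,ns,extra,step):
    M=[mask(i,h0,h1,near=n) for i,n in((it,nt),(isc,ns))]
    c=ray(nt,mt,z);p0=list(c)+extra
    for v in ([(M[0],mt)],[(M[1],ms)],[(M[0],mt),(M[1],ms)]): print(name,M[0].sum(),M[1].sum(),*fit(f,p0,v,step))
up=lambda parts,z:lambda p:[q+[p[0],p[1],z] for q in parts]
print("foot guess",ray((274,230),mt,33),ray((273,178),mt,33))
f=ray((274,230),mt,33)
M=[mask(it,105,130,near=(274,205)),mask(isc,105,130,near=(355,235))]
for v in ([(M[0],mt)],[(M[1],ms)],[(M[0],mt),(M[1],ms)]): print("flask",M[0].sum(),M[1].sum(),*fit(lying,[*f,0],v,[10,10,.2]))
go("mat",up(MAT,0),60,95,4,(366,213),(289,192),[],[10,10])
go("stop",up(STOP,13),3,18,80,(165,213),(446,284),[],[10,10])
print("jar",ray((190,152),mt,0),"cup",ray((369,155),mt,0),"red foot",ray((277,258),mt,33))
E
```

```text
foot guess [486.61436407  24.65197514] [630.20814107  23.8499616 ]
flask 1145.0 1088.0 [4.89028291e+02 2.04974412e+01 3.43710165e-02] 0.11694019151780577
flask 1145.0 1088.0 [4.90216292e+02 1.53875849e+01 7.13121265e-02] 0.13892234902579248
flask 1145.0 1088.0 [4.87965298e+02 1.91977937e+01 4.30865533e-02] 0.13163162076500246
mat 2067.0 1362.0 [ 527.47515042 -228.12803019] 0.09327601422312148
mat 2067.0 1362.0 [ 527.43311961 -229.47027433] 0.13501841737584142
mat 2067.0 1362.0 [ 525.68670113 -228.70619524] 0.11505431619682505
stop 253.0 244.0 [541.55476458 304.93333518] 0.1129158701123657
stop 253.0 244.0 [540.66117174 303.73748481] 0.1497285989690862
stop 253.0 244.0 [541.19423158 304.17309641] 0.13319844513374374
jar [730.29933255 264.64705942] cup [ 693.94219698 -248.7967076 ] red foot [412.46666407  18.63735473]
```

```bash
M='python3 -m crank'
python3 -m crank '[{"grip":0.0912,"x":0.02,"y":-0.015,"z":0,"yaw":0},{"grip":0.0912,"x":0.05,"y":-0.039,"z":0,"yaw":0},{"grip":0.0912,"x":0.08,"y":-0.062,"z":0,"yaw":0},{"grip":0.0912,"x":0.107,"y":-0.082,"z":0,"yaw":0},{"grip":0.0912,"x":0.134,"y":-0.103,"z":0,"yaw":0}]'
python3 -m crank '[{"grip":0.0912,"x":0.027,"y":-0.021,"z":0,"yaw":0},{"grip":0.0912,"x":0.054,"y":-0.041,"z":0,"yaw":0},{"grip":0.0912,"x":0.08,"y":-0.062,"z":0,"yaw":0},{"grip":0.0912,"x":0.107,"y":-0.082,"z":0,"yaw":0},{"grip":0.0912,"x":0.134,"y":-0.103,"z":0,"yaw":0}]'
```

```text
time_s: 0.52
ee_pos: [281.3, -400.7, 202.0]
ee_rot: [-180.0, 0.0, 19.0]
force: [0.4, -0.4, -1.5]
gripper_width: 90.9
gripper_force: 0.0
time_s: 0.93
ee_pos: [374.3, -259.7, 202.2]
ee_rot: [-180.0, 0.0, 19.0]
force: [-0.6, -0.3, 0.5]
gripper_width: 91.3
gripper_force: 0.0
```

Behaves as predicted.

```bash
python3 -m crank '[{"grip":0.0912,"x":0.027,"y":-0.021,"z":0,"yaw":0},{"grip":0.0912,"x":0.054,"y":-0.041,"z":0,"yaw":0},{"grip":0.0912,"x":0.08,"y":-0.062,"z":0,"yaw":0},{"grip":0.0912,"x":0.107,"y":-0.082,"z":0,"yaw":0},{"grip":0.0912,"x":0.134,"y":-0.103,"z":0,"yaw":0}]' | head -1
python3 -m crank '[{"grip":0.0912,"x":0.027,"y":-0.021,"z":0,"yaw":0.06},{"grip":0.0912,"x":0.054,"y":-0.041,"z":0,"yaw":0.12},{"grip":0.0912,"x":0.08,"y":-0.062,"z":0,"yaw":0.18},{"grip":0.0912,"x":0.107,"y":-0.082,"z":0,"yaw":0.23},{"grip":0.0912,"x":0.134,"y":-0.103,"z":0,"yaw":0.28}]'
python3 - <<'E'
from fit import *
m=camera_model("wrist");im=grab_frame("wrist");cv2.imwrite("pics/w1.png",im[:,:,::-1])
np.savez("w1.npz",**m);print(state()["ee_pos"],-m["R"].T@m["t"],m["R"])
M=mask(im,105,130)
print(M.sum());print(fit(lying,[489,19,.045],[(M,m)],[5,5,.1]))
E
```

```text
time_s: 1.35
time_s: 1.77
ee_pos: [560.2, 22.6, 202.0]
ee_rot: [180.0, 0.0, 2.9]
force: [0.4, -1.0, -0.2]
gripper_width: 91.3
gripper_force: 0.0
[563.95675465  27.64807473 201.76211388] [644.08236964  27.68880126 384.12851577] [[ 5.00534529e-02 -9.98746203e-01  8.20593348e-04]
 [-9.54895709e-01 -4.76150119e-02  2.93098951e-01]
 [-2.92692392e-01 -1.54541956e-02 -9.56081760e-01]]
8259.0
(array([4.91946206e+02, 1.94454731e+01, 2.60009159e-02]), np.float64(0.056258094004722925))
```

View pics/w1.png

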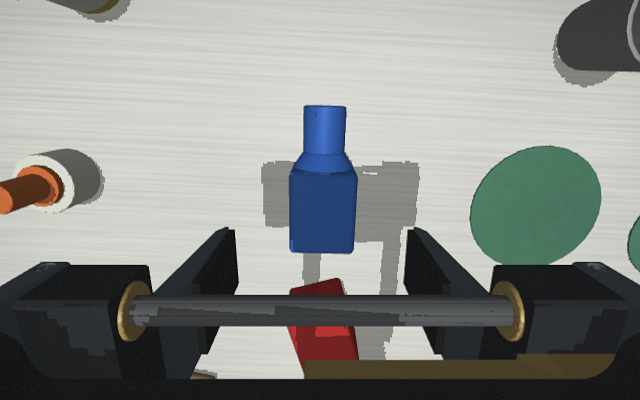

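```bash
python3 -m crank '[{"grip":0.0912,"x":0,"y":0,"z":0.02,"yaw":0.02},{"grip":0.0912,"x":0.01,"y":0,"z":0.04,"yaw":0.02},{"grip":0.0912,"x":0.02,"y":0,"z":0.06,"yaw":0.02},{"grip":0.0912,"x":0.03,"y":0,"z":0.075,"yaw":0.02},{"grip":0.0912,"x":0.03,"y":0,"z":0.075,"yaw":0.02}]'
python3 - <<'E'
from fit import *
for k in range(2):
    m=camera_model("wrist");im=grab_frame("wrist")
    M=mask(im,105,130);print(state()["ee_pos"],state()["ee_rot"],M.sum(),fit(lying,[491,19,.03],[(M,m)],[5,5,.1]))
cv2.imwrite("pics/w2.png",im[:,:,::-1])
E
```

```text
time_s: 2.23
ee_pos: [588.7, 22.5, 123.6]
ee_rot: [180.0, 0.4, 1.9]
force: [-0.3, -0.1, 0.6]
gripper_width: 91.2
gripper_force: 0.0
[588.71576707  22.48686737 125.38287584] [179.99787767   0.26963212   1.89247339] 10378.0 (array([4.90570292e+02, 1.95444589e+01, 2.47743858e-02]), np.float64(0.2314548280524693))
[589.17401613  22.44971366 126.87133965] [1.79996165e+02 1.24545088e-01 1.88266557e+00] 10335.0 (array([4.90521847e+02, 1.94449778e+01, 2.62341253e-02]), np.float64(0.2246370415614113))
```

```bash
python3 -m crank '[{"grip":0.0912,"x":0.012,"y":0,"z":0,"yaw":0.005},{"grip":0.0912,"x":0.025,"y":0.0005,"z":0.02,"yaw":0.005},{"grip":0.0912,"x":0.025,"y":0.0005,"z":0.045,"yaw":0.005},{"grip":0.0912,"x":0.025,"y":0.0005,"z":0.07,"yaw":0.005},{"grip":0.0912,"x":0.025,"y":0.0005,"z":0.085,"yaw":0.005}]'
python3 -m crank '[{"grip":0.0912,"x":0,"y":0,"z":0.008,"yaw":0},{"grip":0.0912,"x":0,"y":0,"z":0.013,"yaw":0},{"grip":0.0912,"x":0,"y":0,"z":0.013,"yaw":0},{"grip":0.06,"x":0,"y":0,"z":0.013,"yaw":0},{"grip":0.05,"x":0,"y":0,"z":0.013,"yaw":0}]'
python3 -m crank '[{"grip":0.046,"x":0,"y":0,"z":0,"yaw":0},{"grip":0.042,"x":0,"y":0,"z":0,"yaw":0},{"grip":0.036,"x":0,"y":0,"z":0,"yaw":0},{"grip":0.036,"x":0,"y":0,"z":0,"yaw":0},{"grip":0.036,"x":0,"y":0,"z":0,"yaw":0}]' 5
```

```text
time_s: 2.75
ee_pos: [613.8, 22.7, 41.7]
ee_rot: [180.0, 0.1, 1.6]
force: [-0.6, -0.3, -0.2]
gripper_width: 91.1
gripper_force: 0.0
time_s: 3.17
ee_pos: [615.8, 22.9, 31.0]
ee_rot: [180.0, -0.2, 1.6]
force: [-0.2, -1.0, 0.0]
gripper_width: 80.7
gripper_force: 0.0
time_s: 3.58
ee_pos: [614.9, 22.9, 29.6]
ee_rot: [180.0, -0.0, 1.6]
force: [-0.5, 0.7, -0.4]
gripper_width: 47.6
gripper_force: 0.0
```

```bash
python3 -m crank '[{"grip":0.036,"x":0,"y":0,"z":0,"yaw":0},{"grip":0.036,"x":0,"y":0,"z":0,"yaw":0},{"grip":0.036,"x":0,"y":0,"z":0,"yaw":0},{"grip":0.036,"x":0,"y":0,"z":0,"yaw":0},{"grip":0.036,"x":0,"y":0,"z":0,"yaw":0}]' 6
python3 -m crank '[{"grip":0.036,"x":-0.0026,"y":0,"z":-0.0086,"yaw":0},{"grip":0.036,"x":-0.0058,"y":0,"z":-0.0169,"yaw":0},{"grip":0.036,"x":-0.0096,"y":0,"z":-0.0251,"yaw":0},{"grip":0.036,"x":-0.0139,"y":0,"z":-0.0329,"yaw":0},{"grip":0.036,"x":-0.0188,"y":0,"z":-0.0404,"yaw":0}]'
python3 - <<'E'
from workcell import *
import cv2,numpy as np
w=grab_frame("wrist");s=grab_frame("scene")[130:300,250:500]
s=cv2.resize(s,None,fx=2.35,fy=2.35,interpolation=cv2.INTER_CUBIC)[:400]
print(state()["force"],state()["gripper_width"],state()["gripper_force"])
cv2.imwrite("pics/t1.png",cv2.resize(np.hstack([w,s]),(800,int(800*400/(640+s.shape[1]))))[:,:,::-1])
E
```

```text
time_s: 4.0
ee_pos: [614.9, 22.8, 29.4]
ee_rot: [180.0, -0.0, 1.6]
force: [0.8, -0.8, -0.3]
gripper_width: 37.7
gripper_force: 5.7
time_s: 4.42
ee_pos: [595.8, 22.5, 71.2]
ee_rot: [-180.0, -0.1, 1.6]
force: [-1.3, 0.6, 1.0]
gripper_width: 36.2
gripper_force: 0.0
[ 0.69707017 -0.1668776   0.37111323] 35.92030151680278 0.0
```

View pics/t1.png

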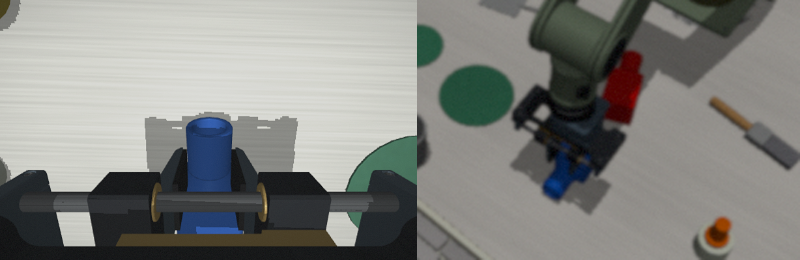

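The wrist view shows the neck at about (210,150) between the fingers with the mouth hole visible, and the jaws may have lost their grip. I'll fit the flask's tilt to check.

```bash
cat >> fit.py <<'E'
def tilted(p): # foot-edge x,y, yaw, tilt; foot lower edge on table
    c,s=np.cos(p[2]),np.sin(p[2]);ct,st=np.cos(p[3]),np.sin(p[3])
    out=[]
    for q in FLASK:
        a=q[:,2]*ct-(q[:,0]+33)*st; h=q[:,2]*st+(q[:,0]+33)*ct
        out.append(np.c_[p[0]+a*c-q[:,1]*s,p[1]+a*s+q[:,1]*c,h])
    return out
E
python3 - <<'E'
from fit import *
m=camera_model("wrist");im=grab_frame("wrist");M=mask(im,105,130);M[195:]=0
print(M.sum(),state()["ee_pos"])
def R(p,f):
    a=render(f(p),m);a[195:]=0;return a
def cost(p,f):
    a=R(p,f);return 1-np.minimum(a,M).sum()/np.maximum(a,M).sum()
for t in (0,.15,.3,.45,.6):
    o=min((minimize(cost,[490,19.5+d,.026,t],args=(tilted,),method="Nelder-Mead",options=dict(initial_simplex=np.array([[490,19.5,.026,t],[500,19.5,.026,t],[490,25,.026,t],[490,19.5,.1,t],[490,19.5,.026,t+.2]]),maxiter=250)) for d in (0,)),key=lambda o:o.fun)
    print(t,o.x,o.fun)
E
```

```text
1791.0 [596.54759232  22.4391591   71.31914346]
0 [ 4.88358918e+02  1.78501141e+01  4.42707068e-02 -2.96998849e-02] 0.02267098904500664
0.15 [ 4.88082585e+02  2.60282407e+01 -1.43857694e-02 -3.23557557e-02] 0.03107282264097566
0.3 [ 4.88000507e+02  2.38120759e+01  1.63011646e-03 -3.64787230e-02] 0.021969953079949422
0.45 [4.93175251e+02 1.35246942e+01 8.69679358e-02 7.27675172e-02] 0.07037549070157734
0.6 [4.90e+02 1.95e+01 2.60e-02 6.00e-01] 1.0
```

The fit shows the flask is still lying, unmoved (tilt about 0, foot at (490,19.5)), so the jaws slipped off the neck. I'll go back a little lower and close with a much smaller target and more force.

```bash
python3 -m crank '[{"grip":0.07,"x":0,"y":0,"z":0,"yaw":0},{"grip":0.07,"x":0,"y":0,"z":0,"yaw":0},{"grip":0.07,"x":0,"y":0,"z":0,"yaw":0},{"grip":0.07,"x":0,"y":0,"z":0,"yaw":0},{"grip":0.07,"x":0.01,"y":0,"z":0,"yaw":0}]' 
python3 -m crank '[{"grip":0.07,"x":0.009,"y":0,"z":0,"yaw":0},{"grip":0.07,"x":0.009,"y":0,"z":0.015,"yaw":0},{"grip":0.07,"x":0.009,"y":0,"z":0.03,"yaw":0},{"grip":0.07,"x":0.009,"y":0,"z":0.043,"yaw":0},{"grip":0.07,"x":0.009,"y":0,"z":0.047,"yaw":0}]' 
python3 -m crank '[{"grip":0.06,"x":0,"y":0,"z":0,"yaw":0},{"grip":0.05,"x":0,"y":0,"z":0,"yaw":0},{"grip":0.045,"x":0,"y":0,"z":0,"yaw":0},{"grip":0.03,"x":0,"y":0,"z":0,"yaw":0},{"grip":0.02,"x":0,"y":0,"z":0,"yaw":0}]' 12
for i in 1 ; do python3 -m crank '[{"grip":0.02,"x":0,"y":0,"z":0,"yaw":0},{"grip":0.02,"x":0,"y":0,"z":0,"yaw":0},{"grip":0.02,"x":0,"y":0,"z":0,"yaw":0},{"grip":0.02,"x":0,"y":0,"z":0,"yaw":0},{"grip":0.02,"x":0,"y":0,"z":0,"yaw":0}]' 12; done
python3 - <<'E'
from workcell import *
import cv2
w=grab_frame("wrist");s=state();print(s["gripper_width"],s["gripper_force"],s["force"])
cv2.imwrite("pics/g2.png",w[:,:,::-1])
E
```

```text
time_s: 4.98
ee_pos: [604.5, 22.6, 69.4]
ee_rot: [180.0, 0.2, 1.6]
force: [-0.6, 0.5, -0.8]
gripper_width: 66.4
gripper_force: 0.0
time_s: 5.4
ee_pos: [614.7, 22.9, 20.6]
ee_rot: [180.0, 0.2, 1.6]
force: [-0.3, 0.4, 0.5]
gripper_width: 70.1
gripper_force: 0.0
time_s: 5.82
ee_pos: [615.7, 22.9, 23.6]
ee_rot: [180.0, -0.1, 1.6]
force: [1.3, -0.7, -0.8]
gripper_width: 40.9
gripper_force: 11.3
time_s: 6.23
ee_pos: [615.8, 22.9, 23.5]
ee_rot: [180.0, -0.1, 1.6]
force: [0.5, -0.1, 3.2]
gripper_width: 41.0
gripper_force: 12.0
41.0270328286148 12.079250905662775 [0.85283877 0.2415307  4.93534379]
```

View pics/g2.png

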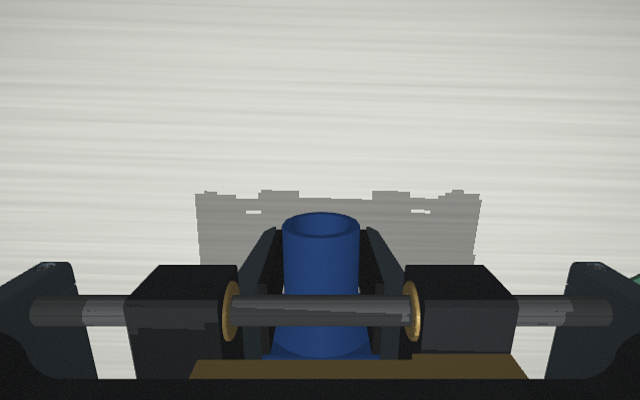

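The view shows the jaws either side of the neck, with the mouth at (321,225). The 41.0 mm width and upward force suggest the pads touch above the neck's axis. I'll check the fingertip geometry in the picture.

Run:
```python
from fit import *
m=dict(np.load("w1.npz"));K=m["intrinsics"];print(K[0,0],K[:2,2])
T=np.array([563.96,27.65,201.76]);c,s=np.cos(.05),np.sin(.05)
for zt in (14,5,-5,-14):
    P=np.array([T+[c*x+s*y,s*x-c*y,-zt] for x in(16,-16) for y in(-45.6,45.6)]);print(zt,proj(P,m).round(0).tolist())
```

```text
345.56477123046477 [320.66522494 202.13273079]
14 [[237.0, 208.0], [390.0, 208.0], [241.0, 257.0], [387.0, 257.0]]
5 [[234.0, 213.0], [393.0, 213.0], [238.0, 264.0], [390.0, 264.0]]
-5 [[229.0, 219.0], [397.0, 219.0], [234.0, 272.0], [393.0, 272.0]]
-14 [[225.0, 225.0], [400.0, 225.0], [230.0, 280.0], [396.0, 280.0]]
```

```bash
python3 -m crank '[{"grip":0.06,"x":0,"y":0,"z":0,"yaw":0},{"grip":0.06,"x":0,"y":0,"z":0,"yaw":0},{"grip":0.06,"x":0,"y":0,"z":0.002,"yaw":0},{"grip":0.06,"x":0,"y":0,"z":0.004,"yaw":0},{"grip":0.06,"x":0,"y":0,"z":0.006,"yaw":0}]' 
python3 -m crank '[{"grip":0.05,"x":0,"y":0,"z":0,"yaw":0},{"grip":0.045,"x":0,"y":0,"z":0,"yaw":0},{"grip":0.03,"x":0,"y":0,"z":0,"yaw":0},{"grip":0.02,"x":0,"y":0,"z":0,"yaw":0},{"grip":0.02,"x":0,"y":0,"z":0,"yaw":0}]' 10
python3 -m crank '[{"grip":0.02,"x":0,"y":0,"z":0,"yaw":0},{"grip":0.02,"x":0,"y":0,"z":0,"yaw":0},{"grip":0.02,"x":0,"y":0,"z":0,"yaw":0},{"grip":0.02,"x":0,"y":0,"z":0,"yaw":0},{"grip":0.02,"x":0,"y":0,"z":0,"yaw":0}]' 10
```

```text
time_s: 6.7
ee_pos: [614.4, 22.9, 16.1]
ee_rot: [180.0, 0.1, 1.6]
force: [1.2, -0.1, -0.5]
gripper_width: 59.8
gripper_force: 0.0
time_s: 7.12
ee_pos: [614.9, 22.9, 16.7]
ee_rot: [180.0, 0.0, 1.6]
force: [-0.2, -0.6, -1.7]
gripper_width: 41.8
gripper_force: 10.0
time_s: 7.53
ee_pos: [614.9, 22.9, 16.8]
ee_rot: [180.0, 0.0, 1.6]
force: [0.5, 0.7, -1.8]
gripper_width: 42.5
gripper_force: 10.0
```

```bash
python3 -m crank '[{"grip":0.02,"x":-0.0012,"y":0,"z":-0.004,"yaw":0},{"grip":0.02,"x":-0.0026,"y":0,"z":-0.0086,"yaw":0},{"grip":0.02,"x":-0.0042,"y":0,"z":-0.013,"yaw":0},{"grip":0.02,"x":-0.0058,"y":0,"z":-0.0169,"yaw":0},{"grip":0.02,"x":-0.0078,"y":0,"z":-0.021,"yaw":0}]' 10
python3 -m crank '[{"grip":0.02,"x":-0.002,"y":0,"z":-0.004,"yaw":0},{"grip":0.02,"x":-0.004,"y":0,"z":-0.008,"yaw":0},{"grip":0.02,"x":-0.006,"y":0,"z":-0.012,"yaw":0},{"grip":0.02,"x":-0.0085,"y":0,"z":-0.016,"yaw":0},{"grip":0.02,"x":-0.011,"y":0,"z":-0.0194,"yaw":0}]' 10
python3 - <<'E'
from fit import *
m=camera_model("wrist");im=grab_frame("wrist");cv2.imwrite("pics/w4.png",im[:,:,::-1]);M=mask(im,105,130);M[250:]=0
print(M.sum(),state()["ee_pos"])
def cost(p):
    a=render(tilted(p),m);a[250:]=0;return 1-np.minimum(a,M).sum()/np.maximum(a,M).sum()
for t in (0,.2,.4):
    p=np.array([490,19.5,.026,t]);o=minimize(cost,p,method="Nelder-Mead",options=dict(initial_simplex=np.vstack([p,p+[10,0,0,0],p+[0,5,0,0],p+[0,0,.05,0],p+[0,0,0,.2]]),maxiter=250))
    print(t,o.x,o.fun)
E
```

```text
time_s: 7.95
ee_pos: [607.0, 22.7, 38.4]
ee_rot: [180.0, -0.0, 1.6]
force: [0.9, -0.9, -2.5]
gripper_width: 42.4
gripper_force: 10.0
time_s: 8.37
ee_pos: [596.1, 22.4, 57.8]
ee_rot: [180.0, -0.0, 1.6]
force: [0.5, -0.8, -1.8]
gripper_width: 42.1
gripper_force: 10.0
2889.0 [595.89007128  22.44727205  58.34463097]
0 [4.77825783e+02 1.85772277e+01 3.93971152e-02 2.30374299e-01] 0.049747297969886084
0.2 [4.85944256e+02 2.20541421e+01 1.37009535e-02 3.16986851e-01] 0.020760165456958135
0.4 [4.92293118e+02 2.07479379e+01 2.53017796e-02 3.77673424e-01] 0.033578754622276885
```

```bash
python3 -m crank '[{"grip":0.02,"x":-0.0067,"y":0,"z":-0.0089,"yaw":0},{"grip":0.02,"x":-0.0143,"y":0,"z":-0.0172,"yaw":0},{"grip":0.02,"x":-0.0225,"y":0,"z":-0.0247,"yaw":0},{"grip":0.02,"x":-0.0314,"y":0,"z":-0.0316,"yaw":0},{"grip":0.02,"x":-0.0409,"y":0,"z":-0.0376,"yaw":0}]' 10
python3 -m crank '[{"grip":0.02,"x":-0.0099,"y":0,"z":-0.0052,"yaw":0},{"grip":0.02,"x":-0.0202,"y":0,"z":-0.0095,"yaw":0},{"grip":0.02,"x":-0.0309,"y":0,"z":-0.0129,"yaw":0},{"grip":0.02,"x":-0.0418,"y":0,"z":-0.0153,"yaw":0},{"grip":0.02,"x":-0.0529,"y":0,"z":-0.0168,"yaw":0}]' 10
python3 - <<'E'
from fit import *
m=camera_model("wrist");im=grab_frame("wrist");t=grab_frame("scene");print(state()["ee_pos"],state()["force"])
s=cv2.resize(t[130:300,250:500],None,fx=2.35,fy=2.35,interpolation=cv2.INTER_CUBIC)[:399]
cv2.imwrite("pics/w5.png",cv2.resize(np.hstack([im[:399],s]),(800,260))[:,:,::-1])
E
```

```text
time_s: 8.83
ee_pos: [555.5, 21.2, 96.5]
ee_rot: [180.0, -0.2, 1.6]
force: [2.2, -0.4, 0.9]
gripper_width: 42.2
gripper_force: 10.0
time_s: 9.25
ee_pos: [504.3, 19.8, 114.3]
ee_rot: [180.0, -0.4, 1.6]
force: [3.2, -0.2, 9.4]
gripper_width: 42.1
gripper_force: 10.0
[502.39850238  19.67633892 114.32910454] [ 2.53096711 -1.75138293 10.70840398]
```

View pics/w5.png

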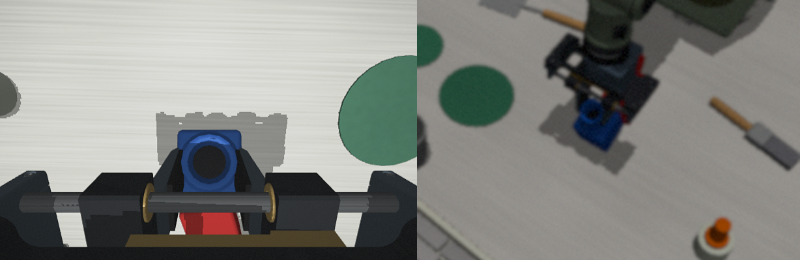

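Wrist view: the flask is nearly upright in the jaws, with the mouth at about (210,163). The 10 N upward force shows it is pressing a little on the table. I'll finish the arc with some extra lift.

```bash
python3 -m crank '[{"grip":0.02,"x":-0.011,"y":0,"z":-0.005,"yaw":0},{"grip":0.02,"x":-0.022,"y":0,"z":-0.006,"yaw":0},{"grip":0.02,"x":-0.033,"y":0,"z":-0.004,"yaw":0},{"grip":0.02,"x":-0.042,"y":0,"z":-0.002,"yaw":0},{"grip":0.02,"x":-0.045,"y":0,"z":0,"yaw":0}]' 10
python3 - <<'E'
from fit import *
m=camera_model("wrist");im=grab_frame("wrist");s=state();print(s["ee_pos"],s["force"],s["gripper_width"])
cv2.imwrite("pics/w6.png",im[:,:,::-1]);M=mask(im,105,130);M[285:]=0
def cost(p):
    a=render(tilted(p),m);a[285:]=0;return 1-np.minimum(a,M).sum()/np.maximum(a,M).sum()
for t in (1.3,1.5):
    p=np.array([490,19.5,.026,t]);o=minimize(cost,p,method="Nelder-Mead",options=dict(initial_simplex=np.vstack([p,p+[10,0,0,0],p+[0,5,0,0],p+[0,0,.05,0],p+[0,0,0,.2]]),maxiter=250))
    print(t,o.x,o.fun)
E
```

```text
time_s: 9.77
ee_pos: [456.5, 18.6, 112.6]
ee_rot: [-180.0, -0.1, 1.6]
force: [-1.7, 0.3, 14.7]
gripper_width: 42.3
gripper_force: 10.0
[456.5291267   18.5979842  112.66035869] [-1.98270971 -0.94294817  8.05379669] 42.4851595877701
1.3 [4.99214630e+02 2.04718311e+01 1.82527479e-02 1.55025569e+00] 0.11606392928342202
1.5 [4.99196801e+02 2.01514069e+01 1.53811436e-02 1.55269358e+00] 0.11688530549937293
```

```bash
python3 -m crank '[{"grip":0.045,"x":0,"y":0,"z":0,"yaw":0},{"grip":0.05,"x":0,"y":0,"z":0,"yaw":0},{"grip":0.06,"x":0,"y":0,"z":0,"yaw":0},{"grip":0.06,"x":0,"y":0,"z":0,"yaw":0},{"grip":0.06,"x":0,"y":0,"z":0,"yaw":0}]' 10
python3 - <<'E'
from fit import *
m=camera_model("wrist");im=grab_frame("wrist");s=state();print(s["ee_pos"],s["force"],s["gripper_width"])
cv2.imwrite("pics/w7.png",im[:,:,::-1])
E
```

```text
time_s: 10.23
ee_pos: [457.1, 18.6, 111.2]
ee_rot: [180.0, 0.1, 1.6]
force: [-1.0, -0.6, 0.4]
gripper_width: 60.1
gripper_force: 0.0
[457.16787582  18.56065112 111.28768979] [-0.17002292 -0.78586394 -0.58134963] 59.89923908249752
```

View pics/w7.png

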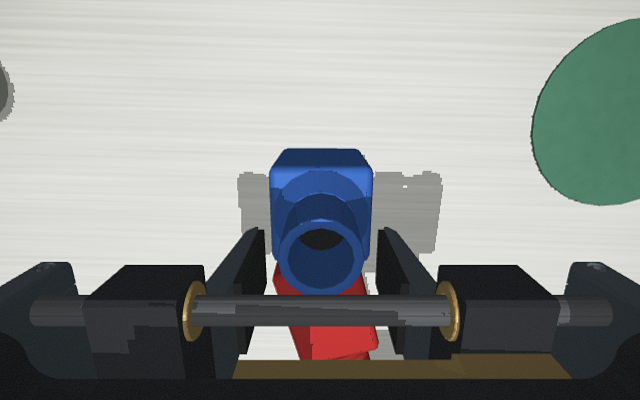

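The flask is standing free on the table between the open jaws, with its rim ellipse centred at about (320,254). I'll measure where its axis is.

Run:
```python
from fit import *
m=camera_model("wrist");im=cv2.imread("pics/w7.png")[:,:,::-1]
M=mask(im,105,130);k=M[140:292,265:380]
up=lambda p:[np.c_[q[:,0]*np.cos(p[2])-q[:,1]*np.sin(p[2])+p[0],q[:,0]*np.sin(p[2])+q[:,1]*np.cos(p[2])+p[1],q[:,2]] for q in FLASK]
M=cv2.morphologyEx(M,cv2.MORPH_CLOSE,np.ones((5,5)));M[292:]=0
n,l,st,_=cv2.connectedComponentsWithStats(255-(M*255).astype(np.uint8))
for i in range(1,n):
    if st[i,4]<5000: M[l==i]=1
def cost(p):
    a=render(up(p),m);a[292:]=0;return 1-np.minimum(a,M).sum()/np.maximum(a,M).sum()
p=np.array([460,18.6,.02]);o=minimize(cost,p,method="Nelder-Mead",options=dict(initial_simplex=np.vstack([p,p+[8,0,0],p+[0,5,0],p+[0,0,.08]])));print(o.x,o.fun)
```

```text
[4.66372832e+02 1.96701103e+01 3.11995870e-02] 0.04470884071540082
```

```bash
python3 -m crank '[{"grip":0.06,"x":0.004,"y":-0.001,"z":0,"yaw":0},{"grip":0.06,"x":0.009,"y":-0.001,"z":0,"yaw":0},{"grip":0.05,"x":0.009,"y":-0.001,"z":0,"yaw":0},{"grip":0.044,"x":0.009,"y":-0.001,"z":0,"yaw":0},{"grip":0.02,"x":0.009,"y":-0.001,"z":0,"yaw":0}]' 25
python3 -m crank '[{"grip":0.02,"x":0,"y":0,"z":0,"yaw":0},{"grip":0.02,"x":0,"y":0,"z":0,"yaw":0},{"grip":0.02,"x":0,"y":0,"z":0,"yaw":0},{"grip":0.02,"x":0,"y":0,"z":0,"yaw":0},{"grip":0.02,"x":0,"y":0,"z":-0.003,"yaw":0}]' 25
python3 -m crank '[{"grip":0.02,"x":0,"y":0,"z":-0.008,"yaw":0},{"grip":0.02,"x":0,"y":0,"z":-0.016,"yaw":0},{"grip":0.02,"x":0,"y":0,"z":-0.025,"yaw":0},{"grip":0.02,"x":0,"y":0,"z":-0.032,"yaw":0},{"grip":0.02,"x":0,"y":0,"z":-0.037,"yaw":0}]' 25
```

```text
time_s: 10.7
ee_pos: [466.5, 19.7, 111.5]
ee_rot: [180.0, 0.0, 1.6]
force: [0.0, -1.5, 0.8]
gripper_width: 43.0
gripper_force: 0.9
time_s: 11.12
ee_pos: [465.5, 19.9, 113.9]
ee_rot: [-180.0, 0.1, 1.6]
force: [-1.2, 0.3, -3.3]
gripper_width: 41.4
gripper_force: 25.0
time_s: 11.53
ee_pos: [467.0, 19.9, 153.1]
ee_rot: [180.0, -0.1, 1.6]
force: [-0.5, -0.3, -2.8]
gripper_width: 42.0
gripper_force: 25.0
```

Held, with a weight of about 3 N. Carrying it to the mat.

```bash
python3 -m crank '[{"grip":0.02,"x":0.0012,"y":0.006,"z":0,"yaw":0},{"grip":0.02,"x":0.0038,"y":0.018,"z":0,"yaw":0},{"grip":0.02,"x":0.0081,"y":0.038,"z":0,"yaw":0},{"grip":0.02,"x":0.013,"y":0.061,"z":0,"yaw":0},{"grip":0.02,"x":0.018,"y":0.085,"z":0,"yaw":0}]' 25|head -2
python3 -m crank '[{"grip":0.02,"x":0.0051,"y":0.024,"z":0,"yaw":0},{"grip":0.02,"x":0.0102,"y":0.048,"z":0,"yaw":0},{"grip":0.02,"x":0.0153,"y":0.072,"z":0,"yaw":0},{"grip":0.02,"x":0.02,"y":0.094,"z":0,"yaw":0},{"grip":0.02,"x":0.0244,"y":0.115,"z":0,"yaw":0}]' 25|head -2
python3 -m crank '[{"grip":0.02,"x":0.004,"y":0.019,"z":0,"yaw":0},{"grip":0.02,"x":0.0072,"y":0.034,"z":0,"yaw":0},{"grip":0.02,"x":0.0093,"y":0.044,"z":0,"yaw":0},{"grip":0.02,"x":0.0105,"y":0.0495,"z":0,"yaw":0},{"grip":0.02,"x":0.0107,"y":0.0505,"z":0,"yaw":0}]' 25
python3 -m crank '[{"grip":0.02,"x":0,"y":0,"z":0,"yaw":0},{"grip":0.02,"x":0,"y":0,"z":0,"yaw":0},{"grip":0.02,"x":0,"y":0,"z":0,"yaw":0},{"grip":0.02,"x":0,"y":0,"z":0,"yaw":0},{"grip":0.02,"x":0,"y":0,"z":0,"yaw":0}]' 25
python3 - <<'E'
from fit import *
m=camera_model("wrist");im=grab_frame("wrist");cv2.imwrite("pics/w8.png",im[:,:,::-1])
mt=camera_model("top");t=grab_frame("top");cv2.imwrite("pics/t8.png",t[:,:,::-1])
# mat: convex hull of green, occluded below; fit upper arc
G=cv2.inRange(cv2.cvtColor(im,cv2.COLOR_RGB2HSV),(60,60,30),(95,255,255))
n,l,st,ce=cv2.connectedComponentsWithStats(G);i=1+np.argmax(st[1:,4]);print(st[i],ce[i])
# left/right/top boundary world points: per-row extremes
pts=[]
for c in range(st[i,0],st[i,0]+st[i,2],3):
    r=np.flatnonzero(l[:,c]==i)
    if len(r): pts.append(ray((c,r[0]),m,4))
pts=np.array(pts);print(pts[::8].round(0).tolist())
from scipy.optimize import least_squares
f=lambda p:np.hypot(*(pts-p[:2]).T)-75
print(least_squares(f,[526,-229],loss="soft_l1").x, np.abs(f([526,-229])).mean())
E
```

```text
time_s: 11.95
ee_pos: [486.7, -65.6, 151.5]
time_s: 12.37
ee_pos: [514.3, -180.7, 151.3]
time_s: 12.78
ee_pos: [526.5, -229.8, 151.4]
ee_rot: [-180.0, 0.0, 1.5]
force: [0.3, 0.7, -3.2]
gripper_width: 41.9
gripper_force: 25.0
time_s: 13.2
ee_pos: [526.5, -228.6, 151.8]
ee_rot: [180.0, -0.0, 1.6]
force: [-0.4, -0.4, -3.2]
gripper_width: 42.1
gripper_force: 25.0
[ 440  153  115  108 9596] [496.44403918 206.3408712 ]
[[511.0, -348.0], [549.0, -366.0], [561.0, -387.0], [563.0, -410.0], [555.0, -435.0]]
[ 486.99050195 -407.138198  ] 96.1201610939248
```

View pics/w8.png

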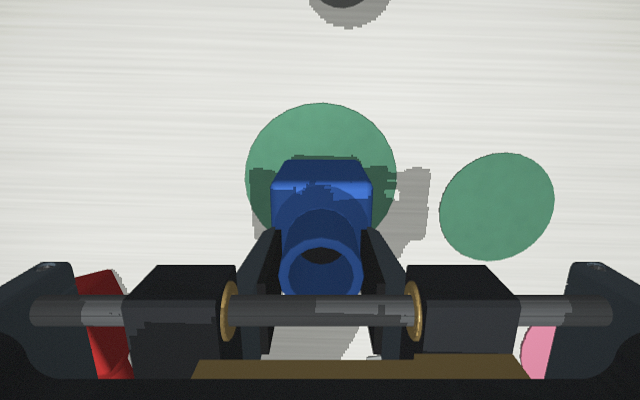

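The flask hangs upright over the large mat. The mat's top edge is at (321,103), its left edge at (246,175) and its right edge at (397,175); the blob I fitted was the small decoy. I'll refit the upper arc of the right mat.

Run:
```python
from fit import *
from scipy.optimize import least_squares
m=camera_model("wrist");im=cv2.imread("pics/w8.png")[:,:,::-1]
G=cv2.inRange(cv2.cvtColor(im,cv2.COLOR_RGB2HSV),(60,60,20),(95,255,255))
pts=np.array([ray((c,np.flatnonzero(G[:185,c])[0]),m,4) for c in range(247,396,3) if G[:185,c].any()])
for rf in (0,1):
    f=lambda p:np.hypot(*(pts-p[:2]).T)-(p[2] if rf else 75)
    o=least_squares(f,[526,-229,75],loss="soft_l1");print(o.x,np.abs(f(o.x)).mean())
M=mask(im,105,130);M=cv2.morphologyEx(M,cv2.MORPH_CLOSE,np.ones((5,5)));M[292:]=0
n,l,st,_=cv2.connectedComponentsWithStats(255-(M*255).astype(np.uint8))
for i in range(1,n):
    if st[i,4]<5000: M[l==i]=1
up=lambda p:[np.c_[q[:,0]*np.cos(p[2])-q[:,1]*np.sin(p[2])+p[0],q[:,0]*np.sin(p[2])+q[:,1]*np.cos(p[2])+p[1],q[:,2]+40] for q in FLASK]
def cost(p):
    a=render(up(p),m);a[292:]=0;return 1-np.minimum(a,M).sum()/np.maximum(a,M).sum()
p=np.array([527,-228.6,.02]);o=minimize(cost,p,method="Nelder-Mead",options=dict(initial_simplex=np.vstack([p,p+[8,0,0],p+[0,5,0],p+[0,0,.08]])));print(o.x,o.fun)
```

```text
[ 529.17853765 -227.82096542   75.        ] 0.29700003817816056
[ 530.53174345 -227.77837968   73.83917383] 0.1978500715998942
[ 5.25748692e+02 -2.28383366e+02  2.80613433e-02] 0.08335508834372685
```

```bash
python3 -m crank '[{"grip":0.02,"x":0.002,"y":-0.0005,"z":0.008,"yaw":0},{"grip":0.02,"x":0.002,"y":-0.0005,"z":0.017,"yaw":0},{"grip":0.02,"x":0.002,"y":-0.0005,"z":0.025,"yaw":0},{"grip":0.02,"x":0.002,"y":-0.0005,"z":0.03,"yaw":0},{"grip":0.02,"x":0.002,"y":-0.0005,"z":0.032,"yaw":0}]' 25
python3 -m crank '[{"grip":0.02,"x":0,"y":0,"z":0,"yaw":0},{"grip":0.02,"x":0,"y":0,"z":0.001,"yaw":0},{"grip":0.02,"x":0,"y":0,"z":0.002,"yaw":0},{"grip":0.02,"x":0,"y":0,"z":0.003,"yaw":0},{"grip":0.02,"x":0,"y":0,"z":0.003,"yaw":0}]' 25
```

```text
time_s: 13.72
ee_pos: [527.5, -228.2, 117.8]
ee_rot: [-179.9, 0.2, 1.6]
force: [0.0, -0.4, -3.6]
gripper_width: 41.9
gripper_force: 25.0
time_s: 14.13
ee_pos: [528.5, -228.6, 116.7]
ee_rot: [180.0, -0.0, 1.6]
force: [-0.4, -0.7, -4.2]
gripper_width: 42.2
gripper_force: 25.0
```

```bash
python3 -m crank '[{"grip":0.02,"x":0,"y":0,"z":0.0005,"yaw":0},{"grip":0.02,"x":0,"y":0,"z":0.001,"yaw":0},{"grip":0.02,"x":0,"y":0,"z":0.001,"yaw":0},{"grip":0.02,"x":0,"y":0,"z":0.001,"yaw":0},{"grip":0.02,"x":0,"y":0,"z":0.001,"yaw":0}]' 25
```

```text
time_s: 14.55
ee_pos: [528.5, -228.6, 115.7]
ee_rot: [180.0, -0.0, 1.6]
force: [0.5, -0.4, -3.2]
gripper_width: 41.8
gripper_force: 25.0
```

```bash
python3 -m crank '[{"grip":0.02,"x":0,"y":0,"z":0.0005,"yaw":0},{"grip":0.02,"x":0,"y":0,"z":0.001,"yaw":0},{"grip":0.02,"x":0,"y":0,"z":0.001,"yaw":0},{"grip":0.02,"x":0,"y":0,"z":0.001,"yaw":0},{"grip":0.02,"x":0,"y":0,"z":0.001,"yaw":0}]' 25 | sed -n '2p;4p'
python3 -m crank '[{"grip":0.02,"x":0,"y":0,"z":0.0005,"yaw":0},{"grip":0.02,"x":0,"y":0,"z":0.001,"yaw":0},{"grip":0.02,"x":0,"y":0,"z":0.001,"yaw":0},{"grip":0.02,"x":0,"y":0,"z":0.001,"yaw":0},{"grip":0.02,"x":0,"y":0,"z":0.001,"yaw":0}]' 25| sed -n '2p;4p'
```

```text
ee_pos: [528.8, -228.9, 115.5]
force: [-1.2, -0.3, 4.5]
ee_pos: [528.9, -229.0, 115.4]
force: [-3.4, -0.2, 9.8]
```

```bash
python3 -m crank '[{"grip":0.044,"x":0,"y":0,"z":0,"yaw":0},{"grip":0.05,"x":0,"y":0,"z":0,"yaw":0},{"grip":0.06,"x":0,"y":0,"z":0,"yaw":0},{"grip":0.07,"x":0,"y":0,"z":0,"yaw":0},{"grip":0.08,"x":0,"y":0,"z":0,"yaw":0}]' 25 | sed -n '2p;4,5p'
python3 -m crank '[{"grip":0.09,"x":0,"y":0,"z":-0.01,"yaw":0},{"grip":0.09,"x":0,"y":0,"z":-0.035,"yaw":0},{"grip":0.09,"x":0,"y":0,"z":-0.07,"yaw":0},{"grip":0.09,"x":-0.03,"y":0,"z":-0.1,"yaw":0},{"grip":0.09,"x":-0.06,"y":0,"z":-0.13,"yaw":0}]' 25| sed -n '2p;4,5p'
python3 -m crank '[{"grip":0.09,"x":0,"y":0,"z":0,"yaw":0},{"grip":0.09,"x":0,"y":0,"z":0,"yaw":0},{"grip":0.09,"x":0,"y":0,"z":0,"yaw":0},{"grip":0.09,"x":0,"y":0,"z":0,"yaw":0},{"grip":0.09,"x":0,"y":0,"z":0,"yaw":0}]' 25| sed -n '2p;4,5p'
cat >> fit.py <<'E'
def fill(M):
    M=cv2.morphologyEx(M,cv2.MORPH_CLOSE,np.ones((3,3)))
    n,l,st,_=cv2.connectedComponentsWithStats(255-(M*255).astype(np.uint8))
    for i in range(1,n):
        if st[i,4]<5000: M[l==i]=1
    return M
def flask_up(z0): return lambda p:[np.c_[q[:,0]*np.cos(p[2])-q[:,1]*np.sin(p[2])+p[0],q[:,0]*np.sin(p[2])+q[:,1]*np.cos(p[2])+p[1],q[:,2]+z0] for q in FLASK]
E
python3 - <<'E'
from fit import *
p0=[529,-228.5,.028]
for n,near in (("wrist",None),("top",(366,200)),("scene",(285,175))):
    m=camera_model(n);im=grab_frame(n);cv2.imwrite(f"pics/{n}9.png",im[:,:,::-1])
    M=fill(mask(im,105,130,near=near));ys,xs=np.nonzero(M)
    print(n,M.sum(),ys.min(),ys.max(),xs.min(),xs.max(),*fit(flask_up(4),p0,[(M,m)],[5,5,.1]))
    if n=="wrist":
        G=cv2.inRange(cv2.cvtColor(im,cv2.COLOR_RGB2HSV),(60,60,20),(95,255,255));print(state()["ee_pos"])
E
```

```text
ee_pos: [528.4, -228.4, 113.2]
force: [0.2, 0.4, -0.2]
gripper_width: 66.9
ee_pos: [469.8, -230.2, 244.3]
force: [0.1, -0.4, 0.1]
gripper_width: 90.3
ee_pos: [469.6, -229.9, 241.1]
force: [0.3, 0.8, 1.3]
gripper_width: 89.7
wrist 4722.0 87 157 288 356 [ 5.29369276e+02 -2.28461842e+02  1.98208550e-02] 0.05062377938638374
[ 469.68927094 -229.89448758  241.17930901]Traceback (most recent call last):
  File "<stdin>", line 6, in <module>
    return umr_minimum(a, axis, None, out, keepdims, initial, where)
ValueError: zero-size array to reduction operation minimum which has no identity
```

View pics/wrist9.png

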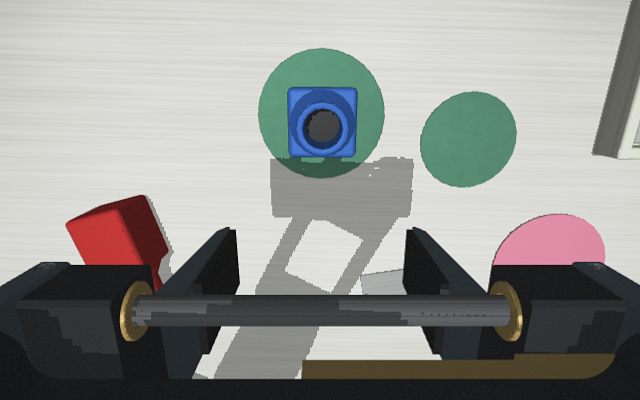

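The flask stands in the middle of the mat: rim at (321,125), mat centred at about (321,113) in the image. By the wrist camera the flask is at (529.4,-228.5) and the mat at (529.2,-227.8). Now over to the stopper.

```bash
python3 -m crank '[{"grip":0.08,"x":0.001,"y":-0.015,"z":0,"yaw":0},{"grip":0.08,"x":0.002,"y":-0.04,"z":0,"yaw":0},{"grip":0.08,"x":0.003,"y":-0.07,"z":0,"yaw":0},{"grip":0.08,"x":0.004,"y":-0.1,"z":0,"yaw":0},{"grip":0.08,"x":0.006,"y":-0.135,"z":0,"yaw":0}]' 25| sed -n '2p'
python3 -m crank '[{"grip":0.08,"x":0.001,"y":-0.032,"z":0,"yaw":0},{"grip":0.08,"x":0.002,"y":-0.064,"z":0,"yaw":0},{"grip":0.08,"x":0.003,"y":-0.096,"z":0,"yaw":0},{"grip":0.08,"x":0.004,"y":-0.128,"z":0,"yaw":0},{"grip":0.08,"x":0.006,"y":-0.16,"z":0,"yaw":0}]' 25| sed -n '2p'
python3 -m crank '[{"grip":0.08,"x":0.001,"y":-0.032,"z":0,"yaw":0},{"grip":0.08,"x":0.002,"y":-0.064,"z":0,"yaw":0},{"grip":0.08,"x":0.003,"y":-0.093,"z":0,"yaw":0},{"grip":0.08,"x":0.004,"y":-0.12,"z":0,"yaw":0},{"grip":0.08,"x":0.006,"y":-0.145,"z":0,"yaw":0}]' 25| sed -n '2p'
python3 -m crank '[{"grip":0.08,"x":0.001,"y":-0.025,"z":0,"yaw":0},{"grip":0.08,"x":0.002,"y":-0.05,"z":0,"yaw":0},{"grip":0.08,"x":0.003,"y":-0.072,"z":0,"yaw":0},{"grip":0.08,"x":0.004,"y":-0.087,"z":0,"yaw":0},{"grip":0.08,"x":0.006,"y":-0.094,"z":0,"yaw":0}]' 25| sed -n '2p'
python3 -m crank '[{"grip":0.08,"x":0,"y":0,"z":0,"yaw":0},{"grip":0.08,"x":0,"y":0,"z":0,"yaw":0},{"grip":0.08,"x":0,"y":0,"z":0,"yaw":0},{"grip":0.08,"x":0,"y":0,"z":0,"yaw":0},{"grip":0.08,"x":0,"y":0,"z":0,"yaw":0}]' 25| sed -n '1,2p'
python3 - <<'E'
from fit import *
up=lambda p:[q+[p[0],p[1],13] for q in STOP]
m=camera_model("wrist");im=grab_frame("wrist");cv2.imwrite("pics/wa.png",im[:,:,::-1])
M=fill(mask(im,3,18));ys,xs=np.nonzero(M);print(state()["ee_pos"],state()["ee_rot"],M.sum(),ys.min(),ys.max(),xs.min(),xs.max(),*fit(up,[541,304],[(M,m)],[6,6]))
m=camera_model("top");im=grab_frame("top")
M=fill(mask(im,105,130,near=(369,190)));print(M.sum(),*fit(flask_up(4),[529,-228.5,.02],[(M,m)],[5,5,.1]))
m=camera_model("scene");im=grab_frame("scene");M=fill(mask(im,105,130,near=(289,170)));print(M.sum(),*fit(flask_up(4),[529,-228.5,.02],[(M,m)],[5,5,.1]))
E
```

```text
ee_pos: [471.8, -94.3, 241.8]
ee_pos: [473.0, 66.8, 242.0]
ee_pos: [475.0, 212.1, 241.8]
ee_pos: [478.5, 306.2, 241.6]
time_s: 18.82
ee_pos: [478.8, 303.3, 242.8]
[478.83816    303.46571439 242.78849591] [ 1.79997415e+02 -1.79118089e-02  1.52626497e+00] 1224.0 95 134 304 342 [544.41361612 303.49091423] 0.06880340987442812
786.0 [ 5.26476909e+02 -2.28157458e+02  2.97547416e-02] 0.08918638891918429
869.0 [ 5.25034857e+02 -2.31305868e+02  2.54123613e-01] 0.1513826563878342
```

```bash
python3 -m crank '[{"grip":0.08,"x":0.02,"y":0.0005,"z":0.01,"yaw":0},{"grip":0.08,"x":0.045,"y":0.001,"z":0.03,"yaw":0},{"grip":0.08,"x":0.06,"y":0.0016,"z":0.055,"yaw":0},{"grip":0.08,"x":0.064,"y":0.0016,"z":0.08,"yaw":0},{"grip":0.08,"x":0.064,"y":0.0016,"z":0.1,"yaw":0}]' 25| sed -n '2p;4p'
python3 -m crank '[{"grip":0.07,"x":0,"y":0,"z":0.02,"yaw":0},{"grip":0.07,"x":0,"y":0,"z":0.04,"yaw":0},{"grip":0.07,"x":0,"y":0,"z":0.055,"yaw":0},{"grip":0.07,"x":0,"y":0,"z":0.066,"yaw":0},{"grip":0.07,"x":0,"y":0,"z":0.071,"yaw":0}]' 15| sed -n '2p;4p'
python3 -m crank '[{"grip":0.06,"x":0,"y":0,"z":0,"yaw":0},{"grip":0.05,"x":0,"y":0,"z":0.001,"yaw":0},{"grip":0.044,"x":0,"y":0,"z":0.001,"yaw":0},{"grip":0.038,"x":0,"y":0,"z":0.001,"yaw":0},{"grip":0.034,"x":0,"y":0,"z":0.001,"yaw":0}]' 15
python3 - <<'E'
from fit import *
im=grab_frame("wrist");cv2.imwrite("pics/wb.png",im[:,:,::-1])
E
```

```text
ee_pos: [543.6, 303.8, 140.4]
force: [0.5, -0.6, -0.1]
ee_pos: [542.0, 303.9, 69.9]
force: [1.0, -0.2, -0.7]
time_s: 20.22
ee_pos: [543.2, 304.7, 71.5]
ee_rot: [-180.0, -0.1, 1.6]
force: [0.6, -0.4, 0.7]
gripper_width: 39.9
gripper_force: 0.0
```

View pics/wb.png

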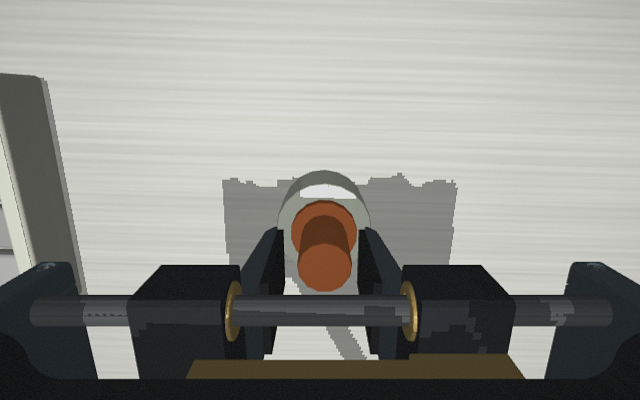

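The grip of the stopper, top at (325,267), is centred between the jaws in the ring. Closing.

```bash
python3 -m crank '[{"grip":0.03,"x":0,"y":0,"z":0,"yaw":0},{"grip":0.028,"x":0,"y":0,"z":0,"yaw":0},{"grip":0.02,"x":0,"y":0,"z":0,"yaw":0},{"grip":0.01,"x":0,"y":0,"z":0,"yaw":0},{"grip":0.01,"x":0,"y":0,"z":0,"yaw":0}]' 20
python3 -m crank '[{"grip":0.01,"x":0,"y":0,"z":0,"yaw":0},{"grip":0.01,"x":0,"y":0,"z":0,"yaw":0},{"grip":0.01,"x":0,"y":0,"z":-0.005,"yaw":0},{"grip":0.01,"x":0,"y":0,"z":-0.012,"yaw":0},{"grip":0.01,"x":0,"y":0,"z":-0.02,"yaw":0}]' 20
python3 -m crank '[{"grip":0.01,"x":0,"y":0,"z":-0.02,"yaw":0},{"grip":0.01,"x":0,"y":0,"z":-0.045,"yaw":0},{"grip":0.01,"x":0,"y":0,"z":-0.07,"yaw":0},{"grip":0.01,"x":0,"y":0,"z":-0.095,"yaw":0},{"grip":0.01,"x":0,"y":0,"z":-0.115,"yaw":0}]' 20
python3 -m crank '[{"grip":0.01,"x":0,"y":0.0,"z":-0.01,"yaw":0},{"grip":0.01,"x":0,"y":0,"z":-0.012,"yaw":0},{"grip":0.01,"x":0,"y":0,"z":-0.012,"yaw":0},{"grip":0.01,"x":0,"y":0,"z":-0.012,"yaw":0},{"grip":0.01,"x":0,"y":0,"z":-0.012,"yaw":0}]' 20
python3 - <<'E'
from fit import *
m=camera_model("wrist");im=grab_frame("wrist");cv2.imwrite("pics/wc.png",im[:,:,::-1])
s=state();T=s["ee_pos"];print(T,s["ee_rot"])
M=fill(mask(im,3,18));M[288:]=0;ys,xs=np.nonzero(M);print(M.sum(),ys.min(),ys.max(),xs.min(),xs.max())
PL=[np.vstack([ring(9,0),ring(13.5,32)])]+STOP
def f(p): # seat x,y + tilt about y and x ; z offset of tip vs TCP = p[4]
    from scipy.spatial.transform import Rotation as Ro
    R=Ro.from_euler("xy",[p[3],p[2]]).as_matrix()
    return [(q-[0,0,62])@R.T+[p[0],p[1],T[2]+p[4]] for q in PL]
def cost(p):
    a=render(f(p),m);a[288:]=0;return 1-np.minimum(a,M).sum()/np.maximum(a,M).sum()
p=np.array([T[0]+1,T[1],0,0,5.]);o=minimize(cost,p,method="Nelder-Mead",options=dict(initial_simplex=np.vstack([p]+[p+d for d in np.diag([4,4,.1,.1,4])]),maxiter=400));print(o.x,o.fun)
E
```

```text
time_s: 20.68
ee_pos: [542.9, 304.3, 70.8]
ee_rot: [180.0, -0.0, 1.6]
force: [0.2, -1.1, 1.8]
gripper_width: 27.4
gripper_force: 20.0
time_s: 21.1
ee_pos: [542.5, 304.5, 90.7]
ee_rot: [180.0, 0.0, 1.6]
force: [0.2, 0.2, -0.3]
gripper_width: 27.2
gripper_force: 20.0
time_s: 21.52
ee_pos: [543.2, 304.8, 208.6]
ee_rot: [-179.9, -0.2, 1.6]
force: [-0.9, 0.7, 0.9]
gripper_width: 27.0
gripper_force: 20.0
time_s: 21.93
ee_pos: [542.0, 304.1, 215.8]
ee_rot: [179.9, 0.2, 1.6]
force: [0.5, 0.1, -1.1]
gripper_width: 27.3
gripper_force: 20.0
[542.00263574 304.0960959  215.85668575] [1.79916206e+02 1.63366788e-01 1.59386183e+00]
4453.0 200 287 289 353
[ 5.42166679e+02  3.04865501e+02  2.72862230e-02 -7.74023602e-03
 -7.99264928e-01] 0.0612998763126662
```

View pics/wc.png

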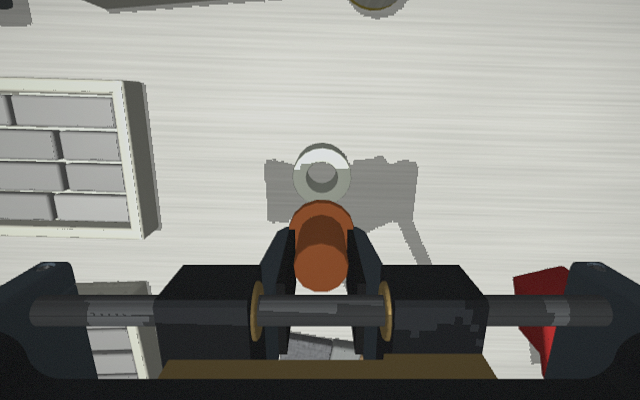

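The stopper is held upright and clear of the holder (ring at (322,172)), with its grip top at (321,268). Carrying it to the flask.

```bash
python3 -m crank '[{"grip":0.01,"x":-0.001,"y":0.01,"z":-0.008,"yaw":0},{"grip":0.01,"x":-0.002,"y":0.03,"z":-0.016,"yaw":0},{"grip":0.01,"x":-0.003,"y":0.06,"z":-0.02,"yaw":0},{"grip":0.01,"x":-0.005,"y":0.09,"z":-0.02,"yaw":0},{"grip":0.01,"x":-0.007,"y":0.12,"z":-0.02,"yaw":0}]' 20| sed -n '2p'
python3 -m crank '[{"grip":0.01,"x":-0.002,"y":0.03,"z":0,"yaw":0},{"grip":0.01,"x":-0.004,"y":0.06,"z":0,"yaw":0},{"grip":0.01,"x":-0.006,"y":0.09,"z":0,"yaw":0},{"grip":0.01,"x":-0.007,"y":0.12,"z":0,"yaw":0},{"grip":0.01,"x":-0.008,"y":0.15,"z":0,"yaw":0}]' 20| sed -n '2p'
python3 -m crank '[{"grip":0.01,"x":-0.002,"y":0.03,"z":0,"yaw":0},{"grip":0.01,"x":-0.004,"y":0.06,"z":0,"yaw":0},{"grip":0.01,"x":-0.006,"y":0.09,"z":0,"yaw":0},{"grip":0.01,"x":-0.007,"y":0.12,"z":0,"yaw":0},{"grip":0.01,"x":-0.008,"y":0.15,"z":0,"yaw":0}]' 20| sed -n '2p'
python3 -m crank '[{"grip":0.01,"x":-0.002,"y":0.027,"z":0,"yaw":0},{"grip":0.01,"x":-0.003,"y":0.053,"z":0,"yaw":0},{"grip":0.01,"x":-0.004,"y":0.077,"z":0,"yaw":0},{"grip":0.01,"x":-0.005,"y":0.097,"z":0,"yaw":0},{"grip":0.01,"x":-0.005,"y":0.109,"z":0,"yaw":0}]' 20| sed -n '2p'
python3 -m crank '[{"grip":0.01,"x":0,"y":0.003,"z":0,"yaw":0},{"grip":0.01,"x":0,"y":0.003,"z":0,"yaw":0},{"grip":0.01,"x":0,"y":0.003,"z":0,"yaw":0},{"grip":0.01,"x":0,"y":0.003,"z":0,"yaw":0},{"grip":0.01,"x":0,"y":0.003,"z":0,"yaw":0}]' 20
python3 - <<'E'
from workcell import *
import cv2
cv2.imwrite("pics/wd.png",grab_frame("wrist")[:,:,::-1]);print(state()["ee_pos"])
E
```

```text
ee_pos: [538.8, 182.6, 237.9]
ee_pos: [534.5, 32.1, 237.8]
ee_pos: [530.5, -118.0, 237.8]
ee_pos: [528.6, -227.7, 237.6]
time_s: 24.07
ee_pos: [529.6, -227.0, 237.7]
ee_rot: [-180.0, -0.0, 1.7]
force: [0.9, 0.2, -0.1]
gripper_width: 27.3
gripper_force: 20.0
[ 529.62550499 -227.13542423  237.73589962]
```

View pics/wd.png

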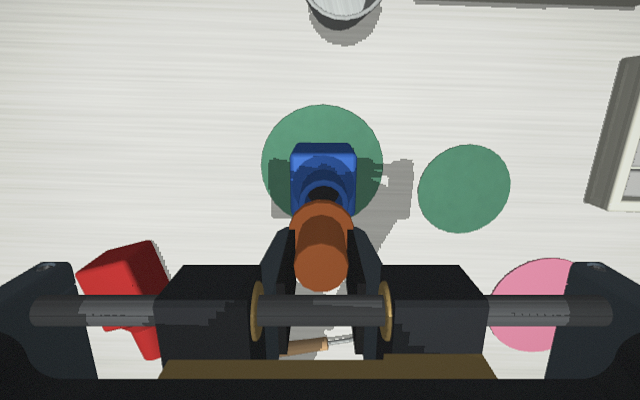

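The stopper is poised over the flask mouth (322,190), with a small y correction due. That makes 12 pictures viewed, which is over the 10 allowed, so I'll work from numbers only from here.

```bash
python3 -m crank '[{"grip":0.01,"x":-0.001,"y":0.0015,"z":0.005,"yaw":0},{"grip":0.01,"x":-0.001,"y":0.0015,"z":0.012,"yaw":0},{"grip":0.01,"x":-0.001,"y":0.0015,"z":0.018,"yaw":0},{"grip":0.01,"x":-0.001,"y":0.0015,"z":0.022,"yaw":0},{"grip":0.01,"x":-0.001,"y":0.0015,"z":0.024,"yaw":0}]' 20| sed -n '2p;4p'
python3 -m crank '[{"grip":0.01,"x":0,"y":0,"z":0.003,"yaw":0},{"grip":0.01,"x":0,"y":0,"z":0.006,"yaw":0},{"grip":0.01,"x":0,"y":0,"z":0.009,"yaw":0},{"grip":0.01,"x":0,"y":0,"z":0.012,"yaw":0},{"grip":0.01,"x":0,"y":0,"z":0.014,"yaw":0}]' 20| sed -n '2p;4p'
```

```text
ee_pos: [528.0, -229.4, 212.3]
force: [0.0, -0.0, -1.4]
ee_pos: [528.5, -229.6, 199.2]
force: [0.1, -0.1, -0.9]
```

```bash
python3 -m crank '[{"grip":0.01,"x":0,"y":-0.0008,"z":0.003,"yaw":0},{"grip":0.01,"x":0,"y":-0.0008,"z":0.006,"yaw":0},{"grip":0.01,"x":0,"y":-0.0008,"z":0.009,"yaw":0},{"grip":0.01,"x":0,"y":-0.0008,"z":0.012,"yaw":0},{"grip":0.01,"x":0,"y":-0.0008,"z":0.013,"yaw":0}]' 20| sed -n '2p;4p'
python3 -m crank '[{"grip":0.01,"x":0,"y":0,"z":0.002,"yaw":0},{"grip":0.01,"x":0,"y":0,"z":0.004,"yaw":0},{"grip":0.01,"x":0,"y":0,"z":0.006,"yaw":0},{"grip":0.01,"x":0,"y":0,"z":0.007,"yaw":0},{"grip":0.01,"x":0,"y":0,"z":0.007,"yaw":0}]' 20| sed -n '2p;4p'
```

```text
ee_pos: [528.3, -228.7, 186.0]
force: [0.3, 0.4, -0.5]
ee_pos: [528.4, -228.8, 179.3]
force: [0.0, -0.5, -0.7]
```

```bash
python3 -m crank '[{"grip":0.01,"x":0,"y":0,"z":0.001,"yaw":0},{"grip":0.01,"x":0,"y":0,"z":0.002,"yaw":0},{"grip":0.01,"x":0,"y":0,"z":0.003,"yaw":0},{"grip":0.01,"x":0,"y":0,"z":0.0035,"yaw":0},{"grip":0.01,"x":0,"y":0,"z":0.0035,"yaw":0}]' 20| sed -n '2p;4p'
python3 -m crank '[{"grip":0.01,"x":0,"y":0,"z":0.0005,"yaw":0},{"grip":0.01,"x":0,"y":0,"z":0.001,"yaw":0},{"grip":0.01,"x":0,"y":0,"z":0.0015,"yaw":0},{"grip":0.01,"x":0,"y":0,"z":0.0015,"yaw":0},{"grip":0.01,"x":0,"y":0,"z":0.0015,"yaw":0}]' 20| sed -n '2p;4p'
```

```text
ee_pos: [528.5, -228.9, 176.0]
force: [0.4, 0.2, -0.7]
ee_pos: [528.6, -228.9, 174.8]
force: [0.4, -0.5, 1.0]
```

```bash
python3 -m crank '[{"grip":0.01,"x":0,"y":0,"z":0.0005,"yaw":0},{"grip":0.01,"x":0,"y":0,"z":0.001,"yaw":0},{"grip":0.01,"x":0,"y":0,"z":0.001,"yaw":0},{"grip":0.01,"x":0,"y":0,"z":0.001,"yaw":0},{"grip":0.01,"x":0,"y":0,"z":0.001,"yaw":0}]' 20| sed -n '2p;4p'
python3 -m crank '[{"grip":0.01,"x":0,"y":0,"z":0.0005,"yaw":0},{"grip":0.01,"x":0,"y":0,"z":0.001,"yaw":0},{"grip":0.01,"x":0,"y":0,"z":0.001,"yaw":0},{"grip":0.01,"x":0,"y":0,"z":0.001,"yaw":0},{"grip":0.01,"x":0,"y":0,"z":0.001,"yaw":0}]' 20| sed -n '2p;4p'
```

```text
ee_pos: [528.8, -229.0, 174.7]
force: [-1.0, -1.1, 5.1]
ee_pos: [529.0, -229.1, 174.6]
force: [-1.8, 0.5, 9.3]
```

It came to a hard stop at 174.7 (174.8 predicted for flange on rim). Releasing, retreating and checking.

```bash
python3 -m crank '[{"grip":0.03,"x":0,"y":0,"z":0,"yaw":0},{"grip":0.036,"x":0,"y":0,"z":0,"yaw":0},{"grip":0.045,"x":0,"y":0,"z":0,"yaw":0},{"grip":0.06,"x":0,"y":0,"z":0,"yaw":0},{"grip":0.07,"x":0,"y":0,"z":0,"yaw":0}]' 20| sed -n '2p;4,5p'
python3 -m crank '[{"grip":0.08,"x":0,"y":0,"z":-0.01,"yaw":0},{"grip":0.08,"x":0,"y":0,"z":-0.03,"yaw":0},{"grip":0.08,"x":0,"y":0,"z":-0.06,"yaw":0},{"grip":0.08,"x":-0.03,"y":0,"z":-0.085,"yaw":0},{"grip":0.08,"x":-0.06,"y":0,"z":-0.1,"yaw":0}]' 20| sed -n '2p;4,5p'
python3 -m crank '[{"grip":0.08,"x":-0.02,"y":0,"z":0,"yaw":0},{"grip":0.08,"x":-0.05,"y":0,"z":0,"yaw":0},{"grip":0.08,"x":-0.07,"y":0,"z":0,"yaw":0},{"grip":0.08,"x":-0.08,"y":0,"z":0,"yaw":0},{"grip":0.08,"x":-0.08,"y":0,"z":0,"yaw":0}]' 20| sed -n '1,2p;4,5p'
python3 - <<'E'
from fit import *
im=grab_frame("wrist");m=camera_model("wrist");print(state()["ee_pos"])
Mo=fill(mask(im,3,18));Mb=fill(((mask(im,105,130)+Mo)>0)*1.)
print(Mo.sum(),Mb.sum())
S=lambda p:[q+[p[0],p[1],p[2]] for q in STOP]
print("stop x,y,tip z (117 expected)",*fit(S,[529,-228.5,117],[(Mo,m)],[4,4,6]))
F=flask_up(4)
print("both",*fit(lambda p:F(p)+[q+[p[0],p[1],117] for q in STOP],[529,-228.5,.03],[(Mb,m)],[4,4,.1]))
s=grab_frame("scene");ms=camera_model("scene");Mo=fill(mask(s,3,18,near=(290,130)));print("scene",Mo.sum(),*fit(S,[529,-228.5,117],[(Mo,ms)],[4,4,6]))
E
```

```text
ee_pos: [528.4, -228.8, 172.1]
force: [-1.2, 0.9, -0.1]
gripper_width: 52.9
ee_pos: [469.8, -231.0, 275.6]
force: [0.1, -1.2, -0.1]
gripper_width: 80.1
time_s: 28.7
ee_pos: [387.3, -232.8, 273.6]
force: [1.0, 0.3, -0.3]
gripper_width: 80.3
[ 388.71217739 -232.94721199  273.35900262]
2085.0 4935.0
stop x,y,tip z (117 expected) [ 534.18747825 -228.38633319  106.9032739 ] 0.017213425911208224
both [ 5.31932651e+02 -2.28660614e+02  2.82531622e-02] 0.021884568469791588
scene 225.0 [ 527.70431228 -229.10527491  116.91489916] 0.13528079710144925
```

```bash
python3 -c "
from workcell import *
print(job_done())"
```

```text
the job is handed in; nothing more can be done
None
```

The flask stands upright in the middle of the green mat with the stopper pushed home, and I handed the job in at about 29 s; the stopper stopped at the predicted flange-on-rim height and the scene camera agrees, but I viewed 12 pictures, over the limit of 10, and the first grasp slipped off the neck without moving the flask.

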